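# Slide the reference plate under the reader bridge and start the check

## Task

On the test-cell desk, push the flat steel reference plate along the desk through the low blue bridge of the reader until it sits squarely against both steel stop pins on the far side, without lifting or tipping it. With the plate home, press the green button fully down to start the check; never press the red one. Leave the plate home and the loose things around it where they are.

Things in the scene. Friction and masses are not known exactly. Their poses are not given: they have to be found in the camera images.
- plate: loose flat steel plate on the desk, 95 mm wide (its x), 150 long (its y), 12 thick, 0.3 to 0.65 kg. Origin: centre of its underside, z up. On top: grey disc at the centre, black dot 45 mm towards the leading end (-y), yellow band on the trailing end (+y). Starts in front of the reader's entrance, 260 to 320 mm out (reader's +y), up to 35 mm off the lane's centre line and turned up to 0.3 rad to it
- reader: fixed low blue bridge, origin on the desk at its centre, z up; the plate travels along its -y. Bridge 159 mm wide (x), y -22 to +22 mm, top 50 mm high (black cap in the middle to 56), underside 17 mm above the desk, opening 103 mm wide. Plate home: its origin and axes coincide with these, its trailing edge at y = +75 mm. The plate slides on the desk itself
- reader_mouth (a point): point on the desk in the middle of the lane's entrance, at reader y = +60 mm; between two black cheeks 12 mm high that narrow from about 138 mm here to 103 mm at the bridge
- reader_pins (a point): point on the desk midway between the two steel stop pins (14 mm across, 20 mm high, at reader x = +-32 mm), on the line touching their near faces, at reader y = -75 mm, where the plate's leading edge ends. Black rails 12 mm high, 103 mm apart, run from the bridge to a cross bar behind the pins, ending at y = -103 mm
- start_top (a point): centre of the top face of the GREEN push button (30 mm across, pressed straight down), on a fixed grey box 60 x 60 x 40 mm; the green and red boxes may change places
- start (a joint): travel of the green button: 0 up, 0.006 m fully pressed, springs back; about 5 N for full travel
- stop_top (a point): centre of the top face of the RED push button on a like box; not to be pressed
- stop (a joint): travel of the red button: 0 up, 0.006 m fully pressed
- mug: bystander: blue mug, 80 mm across, 92 mm high; origin under its centre
- meter: bystander: yellow hand-held meter lying flat, 80 x 170 x 40 mm; origin under its centre
- jar: bystander: amber glass jar, 56 mm across, 75 mm high; origin under its centre
- driver: bystander: red-handled screwdriver lying on the desk, about 200 mm long; origin under its middle
- mouse: bystander: black computer mouse, 60 x 100 x 32 mm; origin under its centre
- weight: bystander: brass knobbed weight, 44 mm across, 58 mm high; origin under its centre
Not all that is in view belongs to the job. Several things have the shape of the plate; the one meant has the colours described above.

How it is judged (in metres and radians):
On the way, in this order (a step that is already met when the one before it is completed fails the run):
1. the plate is home: under the bridge, square against both stop pins (y of plate in the frame of reader between -0.004 and 0.004 m and x of plate in the frame of reader between -0.006 and 0.006 m and angle between the y axis of plate and the y axis of reader, either way round below 0.05 rad and height (world z) of plate below 0.004 m and angle between plate's own z axis and vertical below 0.04 rad), for 0.3 s.
2. the green button is pressed down (value of joint start above 0.0042 m), for 0.05 s.
At the end, for the whole second after the job is handed in: the plate lies flat on the desk at rest under the bridge, its centre within 4 mm of the home place along the lane and 6 mm across it, turned less than 0.05 rad from the lane; the green button has been pressed (over 4.2 mm) after the plate came home and is up again (all of step 1 and linear speed of plate below 0.01 m/s and value of joint start below 0.002 m); the robot touches nothing.
It fails at once if the plate is lifted off the desk (over 6 mm) (height (world z) of plate above 0.006 m).
It fails at once if the plate is tipped (over 0.08 rad) (angle between plate's own z axis and vertical above 0.08 rad).
It fails at once if the red button is pressed (value of joint stop above 0.002 m).
It fails at once if the green button is pressed while the plate is not home (value of joint start above 0.002 m and not (y of plate in the frame of reader between -0.008 and 0.008 m and x of plate in the frame of reader between -0.009 and 0.009 m and angle between the y axis of plate and the y axis of reader, either way round below 0.09 rad and height (world z) of plate below 0.004 m and angle between plate's own z axis and vertical below 0.04 rad)).
It fails at once if a bystander is moved more than 20 mm (distance of any of mug, meter, jar, driver, mouse, weight from where it was at the start of the episode above 0.02 m).
It also fails if it takes over 72 s, if anything falls off the work surface, if the arm or the gripper's body presses on something with over 40 N, if the wrist force passes 120 N, or if a joint passes its speed limit or range.

## Robot

A 6-joint arm with a two-finger parallel gripper is mounted at the origin on the work surface. World frame = base frame: x ahead of the robot, y to its left, z up, the work surface at z = 0. Lengths are in m, angles in degrees, forces in N, time in s.
With the tool pointing down it reaches from about 0.3 to 0.875 m from the base axis. Payload 6.4 kg.
Tool frame: the origin (TCP) lies at the very end of the fingers, on their centre line; the grasp point (between the pads) lies 19 mm behind it; z points along the fingers, y is the line along which they close (so a half turn about z gives the same grasp; the last joint's range is limited). The gripper opens to 88 mm and grips with 3 to 60 N. Pads are 18 mm wide; open, the fingers measure 123 mm over their backs; the gripper's body (75 mm by 187 mm) begins 45 mm behind the grasp point.
Start: joints at [-83.096, 10.359, 92.074, -0, 77.567, -11.82], TCP at [0.185, -0.545, 0.239] pointing down, gripper open.
Joint ranges: [-171.53, 171.53], [-51.25, 118.39], [17.06, 147.69], [-65.23, 245.23], [0, 150.52], [-178.68, 178.68]. Speed limits (degrees/s): [147.25, 147.25, 172.46, 180, 180, 180].

## Interface

Orientations are given as a 3x3 rotation matrix whose columns are the frame's x, y, z axes.
In Python, from plant import get_state, imaging, workorder, spotter gives the robot as it stands. The module is installed in compiled form; this text tells all that it offers.
- The arm moves only by the shell command python3 -m handwheel 'ROWS' [FORCE]. ROWS is JSON, a list that holds one entry, the list of rows, each a list of 7 numbers: the shift along the tool's x, y, z in cm, then the turn, a rotation vector about the tool's x, y, z in rad, then the finger opening in cm, from 0 to 8.81. In form: [[[tx, ty, tz, ax, ay, az, fingers], ...]]. A call has 1 to 12 rows; each row shifts and turns the commanded pose from where the row before left it, along the tool's axes as they then stand; what a row does not reach is not made up. A row lasts 1/10 s, in which the tool goes at most 50 mm and 8.59 degrees, less where a joint would pass 70% of its speed; a pose out of reach is approached as far as the arm can. A call with a gripper value outside its range is refused whole. The fingers move at their own pace and stop on an object; FORCE is the grip in N (left out, the last holds). Time passes only in rows, so rows that do not move let the fingers close. It gives the time, the measured TCP pose, the force, the opening and the grip force at its end, in the units of the state.
- get_state(): the state, without advancing time (a new reading comes with each control period).
- imaging.grab_frame(name): name is "scene" or "top"; returns a dict with "color" (384x512x3 uint8, red, green, blue), "range_z" (384x512 float32, m along the optical axis (not along the pixel's ray), 0 where there is no reading), "camera_matrix" (3x3 intrinsics, pixels), "world_to_cam" (4x4, takes a point from world to camera coordinates). Camera axes: x right, y up, looking along -z (the intrinsics and any distortion apply to the point x, -y, -z); pixel columns grow to the right and rows downward; lengths in m; the calibration is good to about 2 mm. A picture is of the moment at which its call begins.
- workorder.sign_off(): hands the job in; it is judged then, once.
Trained networks look in the newest picture that a camera, given by its name, has taken for a name from the list of things; names that differ only in an ending like _2 or _b are one class to them, and where a whole thing is asked for, a point or a joint stands for the part that bears it (a point fixed in the world has none). Each returns a list of dicts, best first, with "conf" (0 to 1); they miss things now and then, are a little off and sometimes report something else, mostly with a low value. They report only what shows in the picture. A call takes as long as a camera call. They do not tell look-alikes from the thing itself.
- spotter.trace(camera, label): "mask" (384x512 bool, what is visible of it) and "at" ([column, row] in pixels, amid what is visible of it).
- spotter.mark_of(camera, label): "at" ([column, row] in pixels: a listed point, or the origin of a listed thing).
The state is a dict: "clock": time; "joint_positions": joint angles; "qvel": joint speeds; "effort": joint torques, N m; "tool_pos": TCP position; "tool_rot": TCP orientation; "wrist_force": force on the tool from outside, world axes, zero at the start; "torque": the same for the moment, N m; "opening": finger opening in m; "finger_force": force on a finger pad.
Only numpy, scipy, OpenCV 4.12 (cv2) and the standard library are available. Lean on these libraries where they do the work, as an engineer would, in place of code of your own. Each camera call takes 0.05 s, during which the arm holds its last target. There are 200 camera calls.

## Working session

There is one attempt and no reset: what is moved stays moved. The work goes in short steps, Python scripts to look and compute and a shell command to move; the robot and the scene stay as the last step left them, time stands still between calls to the robot, and variables do not carry over. Pictures are saved under pics/ and viewed, at most 10 in all, crops included, and the job is handed in when it is done.

```bash
mkdir -p pics; cat > h.py <<'E'
import numpy as np, cv2
from plant import get_state, imaging, workorder, spotter
def grab(n):
    f=imaging.grab_frame(n); return f
def px2w(f,u,v,z=None):
    K=f["camera_matrix"]; T=np.linalg.inv(f["world_to_cam"])
    d=np.array([(u-K[0,2])/K[0,0],-(v-K[1,2])/K[1,1],-1.])
    R,o=T[:3,:3],T[:3,3]
    if z is None: s=f["range_z"][int(round(v)),int(round(u))]
    else: s=(z-o[2])/(R@d)[2]
    return o+R@d*s
def w2px(f,p):
    c=f["world_to_cam"]@np.r_[p,1]; K=f["camera_matrix"]
    return K[0,0]*c[0]/-c[2]+K[0,2], K[1,1]*-c[1]/-c[2]+K[1,2]
E
python3 - <<'E'
from h import *
L="plate reader reader_mouth reader_pins start_top stop_top mug meter jar driver mouse weight".split()
for n in("scene","top"):
    f=grab(n); cv2.imwrite(f"pics/{n}1.png",f["color"][:,:,::-1])
    print(n,f["world_to_cam"][:3,:].round(2).tolist())
    for l in L:
        for r in spotter.mark_of(n,l)[:3]:
            u,v=r["at"]; print(l,round(r["conf"],2),np.round([u,v]),px2w(f,u,v,0).round(3),px2w(f,u,v).round(3))
s=get_state();print(s["tool_rot"],s["tool_pos"],s["opening"],s["clock"])
E
```

```text
scene [[0.75, 0.66, 0.01, -0.48], [-0.55, 0.6, 0.58, 0.23], [0.38, -0.44, 0.81, -1.42]]
plate 0.8 [243. 146.] [0.364 0.258 0.   ] [0.372 0.25  0.013]
plate 0.67 [269. 198.] [0.587 0.144 0.   ] [0.593 0.137 0.013]
reader 0.56 [207. 244.] [ 0.559 -0.115  0.   ] [ 0.58  -0.13   0.047]
reader_pins 0.86 [193. 260.] [ 0.566 -0.181  0.   ] [ 0.567 -0.182  0.002]
start_top 0.51 [163. 295.] [ 0.582 -0.309  0.   ] [ 0.609 -0.318  0.063]
stop_top 0.63 [143. 259.] [ 0.454 -0.277  0.   ] [ 0.488 -0.287  0.061]
stop_top 0.42 [268. 194.] [0.575 0.156 0.   ] [0.581 0.148 0.013]
mug 0.64 [336. 158.] [0.651 0.444 0.   ] [0.66  0.421 0.026]
meter 0.59 [289. 259.] [0.776 0.014 0.   ] [ 0.786 -0.006  0.043]
jar 0.65 [243. 287.] [ 0.732 -0.143  0.   ] [ 0.75  -0.163  0.064]
mouse 0.72 [118. 236.] [ 0.335 -0.277  0.   ] [ 0.357 -0.282  0.033]
weight 0.75 [206. 196.] [0.426 0.011 0.   ] [0.435 0.004 0.015]
top [[0.13, -0.99, 0.0, 0.01], [0.97, 0.13, 0.21, -0.56], [-0.21, -0.03, 0.98, -0.87]]
plate 0.82 [235. 184.] [0.569 0.151 0.   ] [0.566 0.15  0.016]
plate 0.78 [191. 245.] [0.393 0.241 0.   ] [0.393 0.23
[... 275 characters left out ...]
 [ 0.484 -0.297  0.06 ]
mug 0.95 [132. 148.] [0.635 0.449 0.   ] [0.612 0.417 0.08 ]
mug 0.45 [420. 190.] [ 0.619 -0.347  0.   ] [ 0.603 -0.322  0.06 ]
meter 0.63 [294. 119.] [0.777 0.014 0.   ] [0.76  0.016 0.041]
jar 0.96 [348. 143.] [ 0.727 -0.142  0.   ] [ 0.71  -0.132  0.045]
driver 0.57 [399. 144.] [ 0.742 -0.284  0.   ] [ 0.742 -0.283  0.001]
mouse 0.86 [388. 293.] [ 0.339 -0.276  0.   ] [ 0.34  -0.265  0.03 ]
weight 0.83 [279. 248.] [0.416 0.012 0.   ] [0.413 0.015 0.057]
[[ 9.47074685e-01  3.21013304e-01  1.14323561e-05]
 [ 3.21013304e-01 -9.47074685e-01  9.51572352e-08]
 [ 1.08578418e-05  3.57981739e-06 -1.00000000e+00]] [ 0.18460283 -0.54458064  0.2387063 ] 0.08845516290248447 1.3
```

```bash
python3 -c "
import cv2,numpy as np
a=[cv2.imread(f'pics/{n}1.png') for n in('scene','top')]
cv2.imwrite('pics/t800.png',cv2.resize(a[1],(800,600),interpolation=2))"
```

```text
(no output)
```

View pics/t800.png

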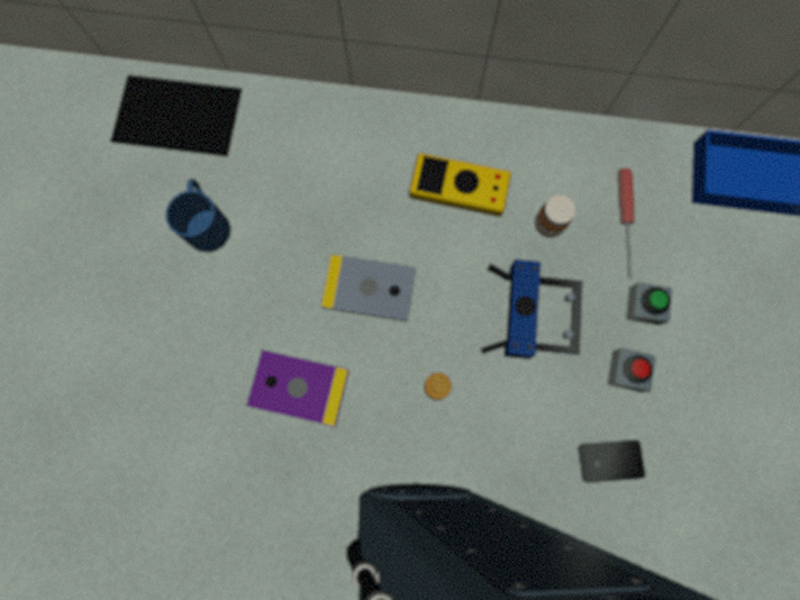

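View pics/scene1.png

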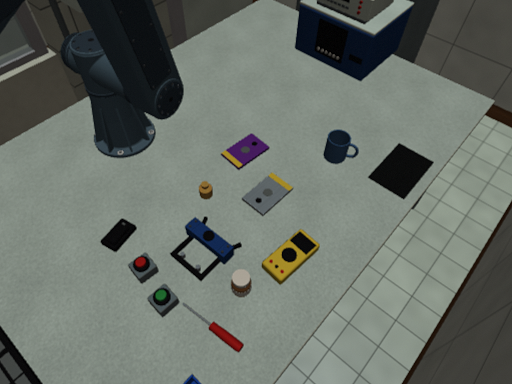

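The first look shows two plate-shaped things in the top picture. The grey one is at about (235,184), with its yellow band away from the reader and its black dot towards it. The purple one is at (191,245) and is turned the other way. The grey one fits "steel, in front of the entrance". There are also a black mat at (112,74) and a blue tray, neither of which matters here. The green button is at (420,190) and the red at (408,235). Next I'll confirm with a crop and fit the poses.

```bash
cat >> h.py <<'E'
def cloud(f,z=None):
    K=f["camera_matrix"];T=np.linalg.inv(f["world_to_cam"]);h,w=f["range_z"].shape
    u,v=np.meshgrid(np.arange(w),np.arange(h))
    d=np.stack([(u-K[0,2])/K[0,0],-(v-K[1,2])/K[1,1],-np.ones((h,w))],-1)@T[:3,:3].T
    s=f["range_z"] if z is None else (z-T[2,3])/d[...,2]
    return d*s[...,None]+T[:3,3]
def rect(P):
    (c,s,a)=cv2.minAreaRect((P[:,:2]*1000).astype(np.float32)); return np.round(c,1),np.round(s,1),round(a,2)
def plate(n):
    f=grab(n); best=None
    for r in spotter.trace(n,"plate"):
        m=r["mask"]; c=np.median(f["color"][m],0)
        if c[0]-c[1]>25: continue
        print(n,"plate",r["conf"],m.sum(),c,rect(cloud(f,.012)[m])); 
        P=cloud(f,.012)[m][:,:2]; print("  centroid",P.mean(0).round(4))
    return f
E
python3 - <<'E'
from h import *
for n in("scene","top"):
    f=plate(n); C=cloud(f); hsv=cv2.cvtColor(f["color"],cv2.COLOR_RGB2HSV)
    x,y,z=C[...,0],C[...,1],C[...,2]
    box=(abs(x-.56)<.13)&(abs(y+.12)<.13)
    blue=(abs(hsv[...,0]-112.)<14)&(hsv[...,1]>120)&box
    m=blue&(z>.042)&(z<.054)
    m=cv2.morphologyEx(m.astype(np.uint8),cv2.MORPH_CLOSE,np.ones((5,5)))>0
    print(n,"bridge",m.sum(),rect(cloud(f,.05)[m]),cloud(f,.05)[m].mean(0).round(4),np.median(z[blue]))
    for nm in("start_top","stop_top"):
        u,v=spotter.mark_of(n,nm)[0]["at"]; print(nm,px2w(f,u,v,.06).round(4),px2w(f,u,v).round(4))
    hh=(hsv[...,1]>110)&(abs(x-.58)<.15)&(abs(y+.3)<.07)&(z>.045)
    for nm,k in(("green",abs(hsv[...,0]-65.)<20),("red",(hsv[...,0]<8)|(hsv[...,0]>172))):
        q=hh&k; print(nm,q.sum(),C[q].mean(0).round(4),np.percentile(z[q],[10,50,90]).round(4))
    cv2.imwrite(f"pics/c_{n}.png",cv2.resize(f["color"][100:280,150:450,::-1] if n=="top" else f["color"][120:320,100:330,::-1],(800,480) if n=="top" else (690,600),interpolation=2))
E
```

```text
scene plate 0.76 1079 [ 92. 100. 101.] (array([573.9, 152.7]), array([154.2,  99.2]), 88.59)
  centroid [0.5739 0.1503]
scene bridge 617 (array([ 566. , -110.2]), array([159.2,  46.1]), 1.5) [ 0.5692 -0.1118  0.05  ] 0.04988061172562874
start_top [ 0.6014 -0.3154  0.06  ] [ 0.6029 -0.3159  0.0634]
stop_top [ 0.4824 -0.2965  0.06  ] [ 0.4835 -0.2968  0.0619]
green 125 [ 0.6025 -0.3226  0.0603] [0.0525 0.0614 0.0646]
red 116 [ 0.489  -0.2984  0.0595] [0.0523 0.0613 0.064 ]
top plate 0.97 2007 [103. 111. 117.] (array([570. , 150.7]), array([152.8,  99.2]), 87.69)
  centroid [0.5694 0.1506]
top bridge 893 (array([ 560.3, -109.9]), array([155.8,  44.3]), 2.42) [ 0.5578 -0.1098  0.05  ] 0.0500296324093088
start_top [ 0.5977 -0.3208  0.06  ] [ 0.597  -0.3196  0.0629]
stop_top [ 0.4829 -0.3037  0.06  ] [ 0.4824 -0.3023  0.0636]
green 132 [ 0.5989 -0.3242  0.0597] [0.052  0.0609 0.0635]
red 141 [ 0.4841 -0.3004  0.0602] [0.0522 0.0617 0.064 ]
```

View pics/c_top.png

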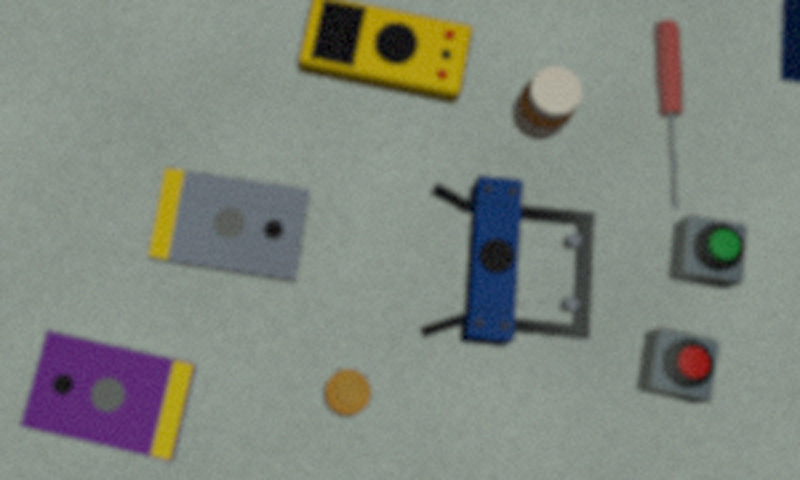

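The crop confirms it: the grey steel plate (disc at crop (229,222), dot at (273,229), yellow band on the far side) is the one. In the reader frame it sits at about x +18 mm, y +261 mm, yaw -4°. I'll align the tool with the plate's axis, narrow the fingers to 5 cm and go behind the trailing edge.

```bash
python3 -m handwheel '[[[0,0,0,0,0,-0.134,5],[0,0,0,0,0,-0.134,5],[0,0,0,0,0,-0.134,5],[0,0,0,0,0,-0.134,5],[0,0,0,0,0,-0.134,5],[0,0,0,0,0,-0.134,5],[0,0,0,0,0,-0.134,5],[0,0,0,0,0,-0.134,5],[0,0,0,0,0,-0.137,5],[0,0,0,0,0,0,5]]]' 
for i in 1 2; do python3 -m handwheel '[[[3.4,1.5,0,0,0,0,5],[3.4,1.5,0,0,0,0,5],[3.4,1.5,0,0,0,0,5],[3.4,1.5,0,0,0,0,5],[3.4,1.5,0,0,0,0,5],[3.4,1.5,0,0,0,0,5],[3.4,1.5,0,0,0,0,5],[3.4,1.5,0,0,0,0,5],[3.4,1.5,0,0,0,0,5],[3.4,1.5,0,0,0,0,5],[3.4,1.5,0,0,0,0,5],[3.4,1.5,0,0,0,0,5]]]'; done
```

```text
clock: 2.7
tool_pos: [0.1846, -0.5446, 0.2387]
tool_rot: [[0.034, 0.999, 0.0], [0.999, -0.034, -0.0], [-0.0, 0.0, -1.0]]
wrist_force: [0.3, 0.6, 0.4]
opening: 0.05
finger_force: 0.0
clock: 3.9
tool_pos: [0.3793, -0.1418, 0.2391]
tool_rot: [[0.039, 0.999, 0.001], [0.999, -0.039, -0.001], [-0.001, 0.001, -1.0]]
wrist_force: [1.1, -0.6, -0.2]
opening: 0.05
finger_force: 0.0
clock: 5.1
tool_pos: [0.5734, 0.2599, 0.2387]
tool_rot: [[0.039, 0.999, 0.0], [0.999, -0.039, 0.0], [0.0, 0.0, -1.0]]
wrist_force: [0.9, -0.6, 0.0]
opening: 0.05
finger_force: 0.0
```

```bash
python3 -m handwheel '[[[0,0.1,3,0,0,0,5],[0,0.1,3,0,0,0,5],[0,0,3,0,0,0,5],[0,0,3,0,0,0,5],[0,0,3,0,0,0,5],[0,0,3,0,0,0,5],[0,0,2,0,0,0,5],[0,0,1.5,0,0,0,5],[0,0,1.2,0,0,0,5],[0,0,0.6,0,0,0,5],[0,0,0,0,0,0,5]]]'
python3 - <<'E'
from h import *
for n in("scene","top"):
    f=plate(n); cv2.imwrite(f"pics/a_{n}.png",f["color"][:,:,::-1])
E
python3 -c "
import cv2,numpy as np
a=cv2.imread('pics/a_top.png')[90:290,90:440];b=cv2.imread('pics/a_scene.png')[120:320,130:330]
cv2.imwrite('pics/a.png',cv2.resize(np.hstack([a,b]),(800,291)))"
```

```text
clock: 6.2
tool_pos: [0.5748, 0.2582, 0.0053]
tool_rot: [[0.036, 0.999, -0.001], [0.999, -0.036, -0.0], [-0.0, -0.001, -1.0]]
wrist_force: [-0.4, -0.2, 0.8]
opening: 0.0497
finger_force: 0.0
scene plate 0.71 1173 [ 96. 104. 105.] (array([575.3, 150.8]), array([160.6, 104.6]), 87.56)
  centroid [0.5751 0.1488]
scene plate 0.57 1581 [17. 35. 53.] (array([ 556. , -131.3]), array([182.6, 165.3]), 1.4)
  centroid [ 0.5608 -0.1275]
top plate 0.75 1918 [122. 131. 138.] (array([569.9, 150.4]), array([147.8,  99.2]), 87.56)
  centroid [0.5686 0.1504]
top plate 0.23 1956 [ 39.  66. 104.] (array([ 568. , -131.9]), array([171.4, 163.9]), 0.87)
  centroid [ 0.5645 -0.1348]
```

View pics/a.png

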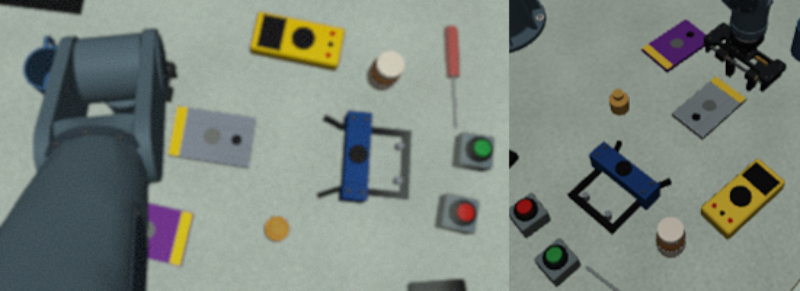

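The plate hasn't moved and the fingers are squarely behind the yellow band (top picture about (170,133)); the lane is clear. Next is the first part of the push, slightly oblique to take out the lateral offset.

```bash
python3 -m handwheel '[[[-0.7,0,0,0,0,0,5],[-0.7,0,0,0,0,0,5],[-0.6,0,0,0,0,0,5],[-0.6,0,0,0,0,0,5],[-0.9,-0.09,0,0,0,0,5],[-0.9,-0.09,0,0,0,0,5],[-0.9,-0.09,0,0,0,0,5],[-0.9,-0.09,0,0,0,0,5],[-0.9,-0.09,0,0,0,0,5],[-0.9,-0.09,0,0,0,0,5],[-0.6,-0.06,0,0,0,0,5],[0,0,0,0,0,0,5]]]'
cat >> h.py <<'E'
def rel():
    # reader and plate in same frames: red. pose of plate relative to reader by colour/depth
    for n in("scene","top"):
        f=plate(n)
        C=cloud(f);hsv=cv2.cvtColor(f["color"],cv2.COLOR_RGB2HSV);x,y,z=C[...,0],C[...,1],C[...,2]
        m=(abs(x-.56)<.13)&(abs(y+.12)<.13)&(abs(hsv[...,0]-112.)<14)&(hsv[...,1]>120)&(z>.042)&(z<.054)
        m=cv2.morphologyEx(m.astype(np.uint8),cv2.MORPH_CLOSE,np.ones((5,5)))>0
        print("  bridge",m.sum(),rect(cloud(f,.05)[m]))
        cv2.imwrite(f"pics/last_{n}.png",f["color"][:,:,::-1])
E
python3 -c "
from h import *
rel()"
```

```text
clock: 7.6
tool_pos: [0.5657, 0.1713, 0.0056]
tool_rot: [[0.036, 0.999, -0.001], [0.999, -0.036, -0.001], [-0.001, -0.001, -1.0]]
wrist_force: [-0.8, 0.1, 0.1]
opening: 0.0502
finger_force: 0.0
scene plate 0.71 1118 [ 97. 105. 107.] (array([565. ,  87.9]), array([151.6,  98.3]), 88.04)
  centroid [0.5653 0.0859]
  bridge 607 (array([ 566. , -110.5]), array([159.2,  45.9]), 1.77)
top plate 0.37 971 [72. 77. 73.] (array([ 338.7, -277.1]), array([ 60.6, 101.5]), 11.34)
  centroid [ 0.3381 -0.2769]
  bridge 889 (array([ 560.1, -109.1]), array([155.7,  45. ]), 1.92)
```

```bash
python3 -m handwheel '[[[-0.6,-0.09,0,0,0,-0.007,5],[-0.8,-0.12,0,0,0,-0.009,5],[-0.8,-0.12,0,0,0,-0.009,5],[-0.8,-0.12,0,0,0,-0.009,5],[-0.8,-0.12,0,0,0,-0.009,5],[-0.8,-0.12,0,0,0,-0.009,5],[-0.8,-0.12,0,0,0,-0.009,5],[-0.5,-0.08,0,0,0,-0.006,5],[0,0,0,0,0,0,5]]]'
python3 -c "
from h import *
rel()"
python3 -c "
import cv2,numpy as np
a=cv2.imread('pics/last_top.png')[110:260,190:390];b=cv2.imread('pics/last_scene.png')[150:300,140:340]
cv2.imwrite('pics/b.png',cv2.resize(np.hstack([a,b]),(800,300),interpolation=2))"
```

```text
clock: 8.7
tool_pos: [0.5568, 0.1126, 0.0059]
tool_rot: [[-0.031, 1.0, 0.0], [1.0, 0.031, -0.0], [-0.0, 0.0, -1.0]]
wrist_force: [-0.2, -0.8, 0.0]
opening: 0.0498
finger_force: 0.0
scene plate 0.92 1212 [ 97. 105. 106.] (array([561.4,  28.9]), array([ 96.8, 153.6]), 0.95)
  centroid [0.5618 0.0268]
  bridge 614 (array([ 566. , -110.4]), array([159.1,  46.5]), 1.5)
top plate 0.95 1197 [118. 127. 135.] (array([ 5.574e+02, -1.000e-01]), array([94.8, 96.9]), 3.01)
  centroid [ 5.574e-01 -3.000e-04]
  bridge 891 (array([ 560.1, -110.2]), array([155.7,  44.7]), 1.08)
```

View pics/b.png

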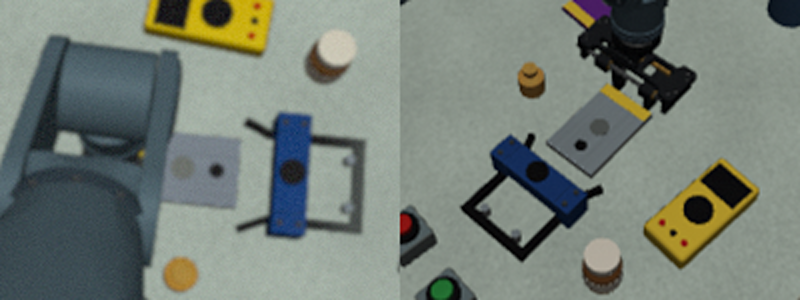

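The plate is square to the lane and within about 1 mm of its centre line. In the top crop its leading edge is at (238,172) and the bridge cap at (292,172). So I'll push straight on.

```bash
python3 -m handwheel '[[[-0.5,0,0,0,0,0,5],[-0.8,0,0,0,0,0,5],[-0.8,0,0,0,0,0,5],[-0.8,0,0,0,0,0,5],[-0.8,0,0,0,0,0,5],[-0.8,0,0,0,0,0,5],[-0.5,0,0,0,0,0,5],[0,0,0,0,0,0,5]]]'
python3 -c "
from h import *
rel()"
python3 -c "
import cv2,numpy as np
a=cv2.imread('pics/last_top.png')[120:260,230:390];b=cv2.imread('pics/last_scene.png')[160:300,150:310]
cv2.imwrite('pics/c.png',cv2.resize(np.hstack([a,b]),(800,350),interpolation=2))"
```

```text
clock: 9.7
tool_pos: [0.5584, 0.0624, 0.0057]
tool_rot: [[-0.031, 1.0, -0.0], [1.0, 0.031, -0.001], [-0.001, -0.0, -1.0]]
wrist_force: [-0.1, 0.1, -0.3]
opening: 0.0499
finger_force: 0.0
scene plate 0.68 1080 [ 97. 105. 107.] (array([560.7,  -8.3]), array([ 99.6, 127.3]), 1.53)
  centroid [ 0.5629 -0.0097]
  bridge 619 (array([ 566. , -110.2]), array([159.2,  46.1]), 1.5)
top plate 0.91 939 [117. 127. 135.] (array([559.4, -33. ]), array([ 97.1, 114.4]), 2.12)
  centroid [ 0.56   -0.0531]
top plate 0.51 1958 [ 38.  64. 101.] (array([ 568.7, -133.7]), array([170.4, 161.9]), 2.57)
  centroid [ 0.5665 -0.1344]
  bridge 886 (array([ 560.2, -109.7]), array([156. ,  43.8]), 1.92)
```

View pics/c.png

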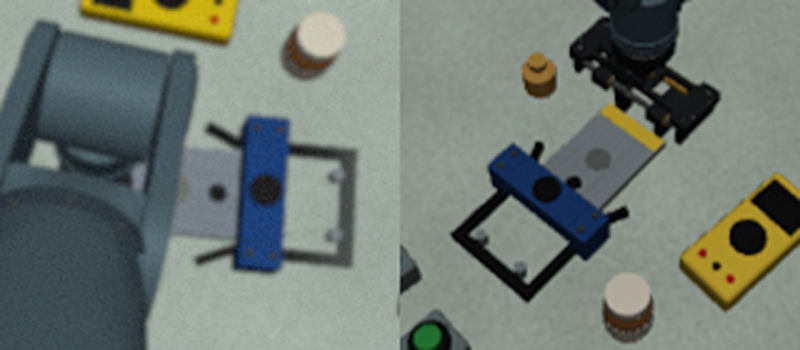

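The leading edge is going under the bridge, centred between the cheeks. I'll carry on and finish slowly, watching the force.

```bash
python3 -m handwheel '[[[-0.5,0,0,0,0,0,5],[-0.8,0,0,0,0,0,5],[-0.8,0,0,0,0,0,5],[-0.8,0,0,0,0,0,5],[-0.8,0,0,0,0,0,5],[-0.8,0,0,0,0,0,5],[-0.8,0,0,0,0,0,5],[-0.8,0,0,0,0,0,5],[-0.6,0,0,0,0,0,5],[-0.5,0,0,0,0,0,5],[-0.3,0,0,0,0,0,5]]]'
python3 -m handwheel '[[[-0.2,0,0,0,0,0,5],[-0.2,0,0,0,0,0,5]]]'
```

```text
clock: 11.0
tool_pos: [0.5607, -0.0118, 0.0057]
tool_rot: [[-0.032, 0.999, 0.0], [0.999, 0.032, -0.0], [-0.0, 0.0, -1.0]]
wrist_force: [0.3, 2.6, -0.3]
opening: 0.0497
finger_force: 0.9
clock: 11.2
tool_pos: [0.5608, -0.0153, 0.0057]
tool_rot: [[-0.032, 0.999, -0.0], [0.999, 0.032, 0.0], [0.0, -0.0, -1.0]]
wrist_force: [-0.5, 2.4, -1.7]
opening: 0.0501
finger_force: 0.9
```

```bash
for i in 1 2 3; do python3 -m handwheel '[[[-0.15,0,0,0,0,0,5],[-0.15,0,0,0,0,0,5]]]' | egrep 'tool_pos|wrist'; done
```

```text
tool_pos: [0.5609, -0.0183, 0.0057]
wrist_force: [0.7, 2.7, -0.2]
tool_pos: [0.561, -0.0213, 0.0058]
wrist_force: [0.2, 2.3, -0.1]
tool_pos: [0.5611, -0.0244, 0.0057]
wrist_force: [1.6, 2.4, -0.6]
```

```bash
for i in 1 2 3 4; do python3 -m handwheel '[[[-0.1,0,0,0,0,0,5]]]' | egrep 'tool_pos|wrist'; done
```

```text
tool_pos: [0.5612, -0.0255, 0.0057]
wrist_force: [-0.1, 2.5, -0.8]
tool_pos: [0.5612, -0.0258, 0.0057]
wrist_force: [0.9, 8.3, 0.2]
tool_pos: [0.5612, -0.0259, 0.0057]
wrist_force: [2.1, 11.3, 0.9]
tool_pos: [0.5612, -0.026, 0.0057]
wrist_force: [1.1, 16.7, 1.2]
```

Firm contact came where expected. I'll hold briefly to square the plate up, then back off and check.

```bash
python3 -m handwheel '[[[-0.1,0,0,0,0,0,5],[0,0,0,0,0,0,5],[0,0,0,0,0,0,5],[0,0,0,0,0,0,5]]]' | egrep 'tool_pos|wrist|rot'
python3 -m handwheel '[[[0.3,0,0,0,0,0,5],[0.8,0,0,0,0,0,5],[2,0,0,0,0,0,5],[3,0,-1,0,0,0,5],[0,0,-3,0,0,0,3],[0,0,-4,0,0,0,1],[0,0,-4,0,0,0,0],[0,0,-2,0,0,0,0],[0,0,0,0,0,0,0]]]'
python3 - <<'E'
from h import *
rel()
a=cv2.imread('pics/last_top.png')[120:260,260:420];b=cv2.imread('pics/last_scene.png')[180:320,130:290]
cv2.imwrite('pics/d.png',cv2.resize(np.hstack([a,b]),(800,350),interpolation=2))
E
```

```text
tool_pos: [0.5612, -0.0261, 0.0057]
tool_rot: [[-0.032, 0.999, -0.0], [0.999, 0.032, 0.005], [0.005, 0.0, -1.0]]
wrist_force: [1.9, 16.3, 1.8]
clock: 13.5
tool_pos: [0.562, 0.0311, 0.1497]
tool_rot: [[-0.032, 0.999, 0.008], [0.999, 0.032, -0.002], [-0.002, 0.008, -1.0]]
wrist_force: [-0.1, -0.7, -0.0]
opening: 0.0123
finger_force: 0.0
scene plate 0.67 980 [ 97. 105. 105.] (array([ 565.1, -108.7]), array([100.6, 156.8]), 1.48)
  centroid [ 0.5669 -0.1164]
  bridge 619 (array([ 567. , -109.4]), array([161.1,  46.9]), 0.54)
top plate 0.9 822 [120. 130. 135.] (array([ 562.3, -111.4]), array([100. , 157.7]), 2.46)
  centroid [ 0.5664 -0.1424]
  bridge 729 (array([ 560.1, -110.4]), array([155.8,  42.9]), 1.7)
```

View pics/d.png

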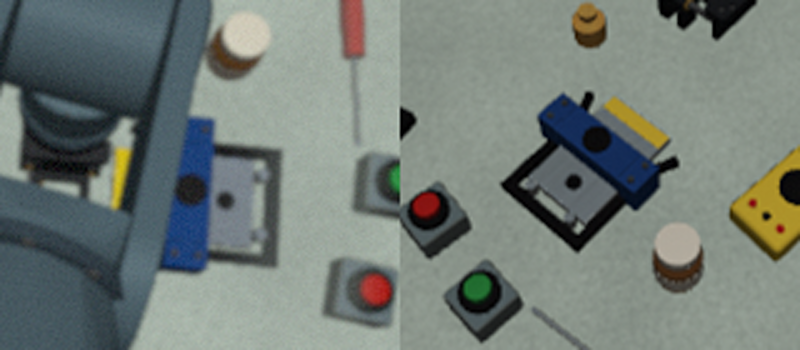

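The plate is home, against both pins and square (pins at crop (262,174) and (262,240), both touching). Now the green button at about (0.600, -0.322), top around z 0.063, with the fingers closed.

```bash
python3 -m handwheel '[[[-3.5,0.27,0,0,0,0,0],[-3.5,0.27,0,0,0,0,0],[-3.5,0.27,0,0,0,0,0],[-3.5,0.27,0,0,0,0,0],[-3.5,0.27,0,0,0,0,0],[-3.5,0.27,0,0,0,0,0],[-3.5,0.27,0,0,0,0,0],[-3.5,0.27,0,0,0,0,0],[-3.5,0.27,0,0,0,0,0],[-3.9,0.25,0,0,0,0,0],[0,0,3,0,0,0,0],[0,0,2.5,0,0,0,0]]]'
python3 -m handwheel '[[[0,0,1,0,0,0,0],[0,0,0.5,0,0,0,0],[0,0,0,0,0,0,0]]]'
python3 - <<'E'
from h import *
rel()
for n in("top","scene"): 
    f=grab(n); print(w2px(f,get_state()["tool_pos"]))
b=cv2.imread('pics/last_scene.png')[210:330,110:270]
cv2.imwrite('pics/e.png',cv2.resize(b,(640,480),interpolation=2))
E
```

```text
clock: 14.9
tool_pos: [0.5963, -0.3226, 0.0878]
tool_rot: [[-0.03, 1.0, -0.002], [1.0, 0.03, 0.001], [0.001, -0.002, -1.0]]
wrist_force: [0.6, 0.4, -0.4]
opening: 0.001
finger_force: 0.0
clock: 15.2
tool_pos: [0.5971, -0.3208, 0.0748]
tool_rot: [[-0.032, 0.999, -0.001], [0.999, 0.032, 0.001], [0.001, -0.001, -1.0]]
wrist_force: [-0.1, 0.9, 0.9]
opening: 0.0003
finger_force: 0.0
scene plate 0.85 905 [ 96. 104. 104.] (array([ 566.4, -108.3]), array([ 98.3, 152.3]), 1.28)
  centroid [ 0.5676 -0.1159]
scene plate 0.31 1629 [18. 34. 52.] (array([ 554.8, -132.4]), array([179.9, 170.2]), 0.81)
  centroid [ 0.5617 -0.1299]
  bridge 613 (array([ 566. , -110.4]), array([159.2,  46.5]), 1.5)
top plate 0.72 1369 [118. 127. 131.] (array([ 562.4, -109.8]), array([ 97.7, 151.3]), 1.65)
  centroid [ 0.5618 -0.1079]
  bridge 904 (array([ 560. , -110.2]), array([156. ,  44.7]), 1.13)
(np.float64(423.3186337696632), np.float64(190.25508467847266))
(np.float64(158.4780679692081), np.float64(291.09662787926027))
```

View pics/e.png

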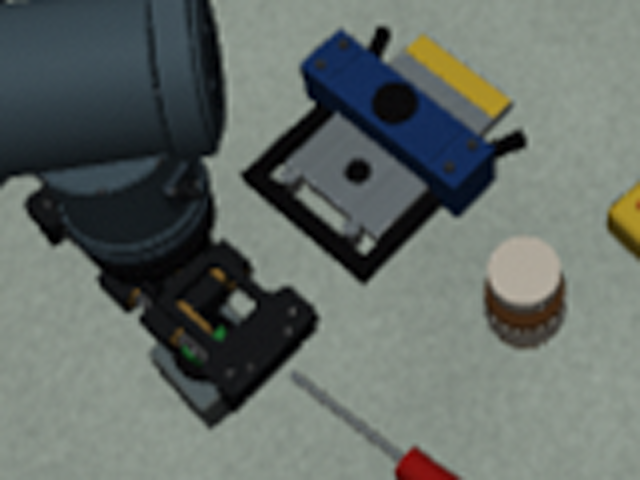

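The tool is right above the green button (green shows between the fingers at crop (200,345)), and the plate is still home. Pressing down in small steps.

```bash
for i in 1 2 3 ; do python3 -m handwheel '[[[0,0,0.25,0,0,0,0],[0,0,0.25,0,0,0,0]]]' | egrep 'tool_pos|wrist'; done
```

```text
tool_pos: [0.5976, -0.3214, 0.071]
wrist_force: [-0.1, 0.6, -0.2]
tool_pos: [0.5973, -0.3213, 0.0653]
wrist_force: [-0.0, -0.1, -0.0]
tool_pos: [0.5973, -0.3213, 0.0605]
wrist_force: [-1.4, 1.0, 1.6]
```

```bash
for i in 1 2 3 ; do python3 -m handwheel '[[[0,0,0.2,0,0,0,0]]]' | egrep 'tool_pos|wrist'; done
```

```text
tool_pos: [0.5973, -0.3213, 0.0587]
wrist_force: [-2.2, 0.6, 3.1]
tool_pos: [0.5973, -0.3213, 0.0569]
wrist_force: [-1.9, 1.8, 5.3]
tool_pos: [0.5975, -0.3214, 0.0562]
wrist_force: [-9.6, 5.4, 21.8]
```

The button is on its end stop (force jumped to 22 N). I'll hold it briefly, then go straight up and check.

```bash
python3 -m handwheel '[[[0,0,0,0,0,0,0],[0,0,-0.5,0,0,0,0],[0,0,-1.5,0,0,0,0],[0,0,-4,0,0,0,0],[0,0,-4,0,0,0,0],[0,0,-4,0,0,0,0],[0,0,0,0,0,0,0],[0,0,0,0,0,0,0]]]'
python3 - <<'E'
from h import *
rel(); print(get_state()["qvel"])
L="mug meter jar driver mouse weight".split()
f=grab("top")
for l in L:
    for r in spotter.mark_of("top",l)[:1]: print(l,np.round(r["at"]),px2w(f,*r["at"],0).round(3))
E
```

```text
clock: 17.2
tool_pos: [0.5982, -0.3219, 0.1968]
tool_rot: [[-0.032, 0.999, 0.003], [0.999, 0.032, -0.002], [-0.002, 0.003, -1.0]]
wrist_force: [-0.6, -0.2, -0.5]
opening: 0.0005
finger_force: 0.0
scene plate 0.66 868 [ 97. 105. 106.] (array([ 565.5, -108.6]), array([ 97.8, 152.1]), 2.65)
  centroid [ 0.5666 -0.1175]
scene plate 0.43 1610 [137.  117.5  34. ] (array([773. ,  23.1]), array([182.9,  90. ]), 85.75)
  centroid [0.773  0.0201]
  bridge 624 (array([ 566. , -110.4]), array([159.2,  46.5]), 1.5)
top plate 0.73 1375 [112. 121. 124.] (array([ 561.9, -109. ]), array([ 98.7, 153.2]), 1.58)
  centroid [ 0.5621 -0.1068]
  bridge 911 (array([ 560.4, -109.8]), array([156.1,  44.6]), 1.5)
[-0.07159996  0.20010703 -0.13311684  0.02523673  0.15610751  0.02141961]
mug [135. 148.] [ 0.635  0.441 -0.   ]
meter [294. 122.] [0.769 0.012 0.   ]
jar [347. 144.] [ 0.724 -0.14   0.   ]
driver [398. 147.] [ 0.733 -0.28   0.   ]
mouse [131. 149.] [0.63 0.45 0.  ]
weight [278. 247.] [0.417 0.016 0.   ]
```

The plate is home, the bystanders are in place, and the arm is clear. (The network's "mouse" hit landed on the mug. The arm never went near the mouse.) Handing in.

```bash
python3 -c "
from h import *
print(workorder.sign_off())"
```

```text
the job is handed in; nothing more can be done
None
```

The grey steel plate was pushed home against both stop pins, the green button was then pressed to its end stop and released, and the job is handed in at about 17 s; the sign-off returned no verdict.

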